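# Set the selector box three clicks from its stop and lock it

### The arm

A 7-joint arm with a two-finger parallel gripper is mounted at the origin on a cart in front of the work surface, level with it; the furniture and walls round the work are solid. World frame = base frame: x ahead of the robot, y to its left, z up, the work surface at z = 0. Lengths are in m, angles in rad, forces in N, time in s.
With the tool pointing down it reaches from about 0.425 to 0.925 m from the base axis. Payload 6.8 kg.
Tool frame: the origin (TCP) lies at the very end of the fingers, on their centre line; the grasp point (between the pads) lies 19 mm behind it; z points along the fingers, y is the line along which they close (so a half turn about z gives the same grasp; the last joint's range is limited). The gripper opens to 85 mm and grips with 20 to 120 N. Pads are 22 mm wide; open, the fingers measure 114 mm over their backs; the gripper's body (76 mm by 85 mm) begins 54 mm behind the grasp point. The pads swing forward as they close: fully open they stand 13 mm farther back than shut.
Start: joints at [-0.108, 0.477, 0.022, 1.555, -0.011, 1.109, -0.083], TCP at [0.675, 0, 0.231] pointing down, gripper open.
Joint ranges: [-2.96, 2.96], [-0.34, 2.1], [-1.41, 1.46], [0.24, 2.44], [-1.37, 4.51], [0.17, 1.92], [-2.96, 2.96]. Speed limits (rad/s): [2.39, 2.39, 3.14, 3.14, 3.14, 3.14, 3.14].

### API

Orientations are given as a unit quaternion [w, x, y, z].
In Python, from station import bot gives the robot as it stands. The module is installed in compiled form; this text tells all that it offers.
- The arm moves only by the shell command python3 -m jog 'ROWS' [OPENING] [FORCE]. ROWS is JSON, a list of rows, each a list of 4 numbers: the shift along the tool's x, y, z in cm, then the turn about the tool's z in rad. In form: [[x, y, z, spin], ...]. A call has 1 to 20 rows; each row is the pose to reach, as a shift and turn from the pose commanded when the call began, along the tool's axes at that moment; what a row does not reach only later rows make up. A row lasts 1/12 s, in which the tool goes at most 41.7 mm and 7.16 degrees, less where a joint would pass 70% of its speed; a pose out of reach is approached as far as the arm can. A call with a gripper value outside its range is refused whole. OPENING is the closure, from -1 (fully open) to 1 (shut), set as the call begins (- or left out, the last holds). The fingers move at their own pace and stop on an object; FORCE is the grip in N (left out, the last holds). Time passes only in rows, so rows that repeat a pose let the fingers close. It gives the time, the measured TCP pose, the force, the opening and the grip force at its end, in the units of the state.
- bot.get_obs(): the state, without advancing time (a new reading comes with each control period).
- bot.read_camera(name): name is "scene" or "top"; returns a dict with "pixels" (400x640x3 uint8, red, green, blue), "depth" (400x640 float32, m along the optical axis (not along the pixel's ray), 0 where there is no reading), "fovy" (degrees; the focal length in pixels is half the picture's height over the tangent of half this angle, whatever the lens; pixels are square), "cx", "cy" (the principal point, pixels), "distortion" ([k1, k2, p1, p2, k3] as OpenCV has them; the pictures are not rectified), "pose" (4x4, takes a point from camera to world coordinates). Camera axes: x right, y down, z forward; pixel columns grow to the right and rows downward; lengths in m; the calibration is good to about 2 mm. A picture is of the moment at which its call begins.
- bot.hand_in(): hands the job in; it is judged then, once.
The state is a dict: "t": time; "q": joint angles; "joint_vel": joint speeds; "joint_torque": joint torques, N m; "eef_pos": TCP position; "tool_rot": TCP orientation; "contact_force": force on the tool from outside, world axes, zero at the start; "torque": the same for the moment, N m; "gripper_width": opening from 0.0 (shut) to 1.0 (fully open); "grasp_force": force on a finger pad.
Only numpy, scipy, OpenCV 4.12 (cv2) and the standard library are available. Lean on these libraries where they do the work, as an engineer would, in place of code of your own. Each camera call takes 0.05 s, during which the arm holds its last target. There are 200 camera calls.

### The job

Set the feed selector in the grey box: turn its round knob anticlockwise until it gently meets the end stop inside, without forcing it, then turn it clockwise exactly three clicks. Then push the lock pin on the box fully home so that the setting is locked, let go, and leave the things standing around undisturbed.

Things in the scene. Friction and masses are not known exactly. Their poses are not given: they have to be found in the camera images.
- box: the selector box: a grey cast box, 165 x 165 mm in plan and 45 mm high with an aluminium lid, bolted to the bench; a dark flange and steel stub stick out 30 mm from its +x side. Origin at the centre of its underside; z up. A round knob stands in the middle of the lid, a lock pin near the middle of its -x edge
- knob_grip (a point): point on the knob's vertical axis at the height to grip, 73 mm above the bench and fixed to the box (it does not turn; its axes are the box's). The knob is a plain black fluted cylinder without any mark, 42 mm in diameter, from 51 to 87 mm above the bench (lid at 45 mm, a steel collar under the knob reaches 48 mm). It turns about z; it can slip in the fingers if gripped too lightly
- knob_top (a point): centre of the knob's top, 87 mm above the bench, fixed to the box. The knob rests in notches, unevenly spaced, 18 to 24 degrees apart, and starts one to three notches clockwise of the one by the end stop. Passing to the next notch is one click: the resistance rises to 0.2 to 0.5 N m, falls away, and the knob is pulled on as strongly into the notch, where it has 1 or 2 degrees of play
- stop_pin: the anticlockwise end stop hidden in the box, a steel pin on a stiff spring (4 N/mm), 40 mm from the knob's axis. There the torque only rises (6 N m per rad; 0.1 N m adds 2.5 N) and does not fall away as at a click; more than 20 N (0.8 N m) is forcing it. The first notch (zero clicks) is at the stop: its middle is 4 degrees before it, no click between. A far stop lies about 110 degrees on
- lock_pin: steel lock pin standing out of the lid near the middle of the box's -x edge; origin on its axis at lid height when up. Pushed straight down it travels 10 mm to fully home and stays where it is left (friction about 4 N). A disc inside has a single hole, under the pin only at the setting three clicks from the stop; elsewhere the pin is blocked after about 2 mm
- lock_pin_top (a point): centre of the flat top of the lock pin's steel head, 18 mm in diameter (12 mm across the flat), 66 mm from the knob's axis towards the box's -x; 65 mm above the bench when up, 55 mm when home; moves with the pin; push straight down
- grease_tub: bystander: white tub with lid, 58 mm in diameter, 95 mm high, standing left of the box; origin at the centre of its underside
- spanner: bystander: steel spanner 158 mm long, 9 mm high, lying in front of the box; origin at the centre of its underside
- mug: bystander: mug 82 x 117 x 91 mm behind the box; origin at the centre of its underside
- tape_roll: bystander: black tape roll, 58 mm in diameter, 19 mm high, behind the box to the right; origin at the centre of its underside

How it is judged:
By the outcome, as a careful person would: the job done as asked, in the order asked, and still so for the second after the job is handed in, with the robot touching nothing.
It also fails if it takes over 72 s, if anything falls off the work surface, if the arm or the gripper's body presses on something with over 40 N, if the wrist force passes 120 N, or if a joint passes its speed limit or range.

## Working session

There is one attempt and no reset: what is moved stays moved. The work goes in short steps, Python scripts to look and compute and a shell command to move; the robot and the scene stay as the last step left them, time stands still between calls to the robot, and variables do not carry over. Pictures are saved under pics/ and viewed, at most 10 in all, crops included, and the job is handed in when it is done.

```bash
mkdir -p pics; cat > h.py <<'E'
import numpy as np, cv2, json
from station import bot
def cam(n):
    c=bot.read_camera(n); f=200/np.tan(np.radians(c["fovy"])/2)
    K=np.array([[f,0,c["cx"]],[0,f,c["cy"]],[0,0,1]]); return c,K,np.array(c["distortion"],float)
def cloud(c,K,D):
    v,u=np.mgrid[0:400,0:640]; p=np.stack([u,v],-1).reshape(-1,1,2).astype(float)
    n=cv2.undistortPoints(p,K,D).reshape(400,640,2); d=c["depth"]
    P=np.dstack([n*d[...,None],d]); T=np.array(c["pose"]); W=P@T[:3,:3].T+T[:3,3]; W[d==0]=np.nan; return W
E
python3 - <<'E'
from h import *
o=bot.get_obs()
print({k:np.round(v,4).tolist() for k,v in o.items()})
for n in("scene","top"):
    c,K,D=cam(n); cv2.imwrite(f"pics/{n}.png",c["pixels"][...,::-1]); W=cloud(c,K,D); np.save(n,W)
    print(n,np.round(c["pose"],3).tolist(),K[0,0])
E
```

```text
{'t': 0.0, 'q': [-0.1081, 0.4778, 0.0223, 1.5565, -0.0115, 1.1093, -0.0831], 'joint_vel': [-0.0001, -0.0002, 0.0004, -0.0001, 0.0005, -0.0003, 0.0018], 'joint_torque': [-0.0005, -59.6444, 1.6077, -28.1195, 0.0124, 0.0094, 0.0], 'eef_pos': [0.6744, -0.0, 0.2303], 'tool_rot': [-0.0006, 0.7071, 0.7071, -0.0007], 'contact_force': [0.4758, 0.1368, 1.3315], 'torque': [-0.0164, -0.0101, -0.0143], 'grasp_force': 0.0, 'gripper_width': 0.9996}
scene [[-0.498, -0.618, 0.608, 0.072], [-0.867, 0.341, -0.364, 0.315], [0.018, -0.708, -0.706, 0.686], [0.0, 0.0, 0.0, 1.0]] 366.1402231326557
top [[0.012, -0.996, 0.084, 0.495], [-1.0, -0.013, -0.014, 0.005], [0.015, -0.084, -0.996, 1.075], [0.0, 0.0, 0.0, 1.0]] 404.1067661928996
```

View pics/top.png

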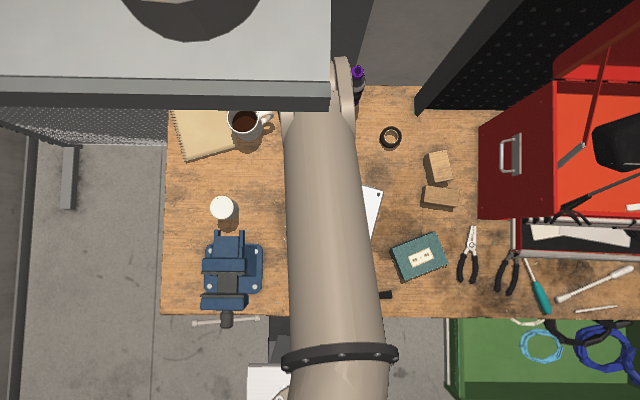

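View pics/scene.png

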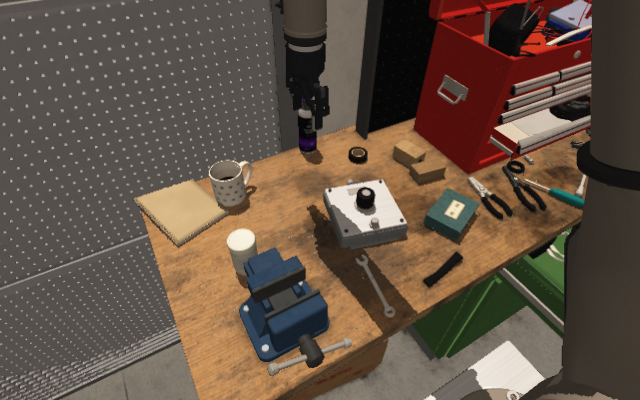

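The scene view shows the box with its knob at about (366,195) and the lock pin at (375,222). The tub is at (242,250), the spanner at (376,285), the mug at (228,183) and the tape at (358,155). The top view is blocked by the arm.

```bash
python3 - <<'E'
from h import *
W=np.load("scene.npy"); v,u=np.mgrid[0:400,0:640]
roi=(u>315)&(u<415)&(v>170)&(v<255)
lid=roi&(abs(W[...,2]-.045)<.006)
L=W[lid]; print(len(L),np.median(L,0))
r=cv2.minAreaRect((L[:,:2]*1000).astype(np.float32)); print("lid",r)
k=roi&(W[...,2]>.078)&(W[...,2]<.1); K_=W[k]
print("knobtop",len(K_),np.nanmedian(K_,0),cv2.minEnclosingCircle((K_[:,:2]*1000).astype(np.float32)), np.percentile(K_[:,2],[5,50,95]))
p=(u>365)&(u<385)&(v>212)&(v<232)&(W[...,2]>.058)&(W[...,2]<.075); P=W[p]; print("pin",len(P),np.nanmean(P,0),cv2.minEnclosingCircle((P[:,:2]*1000).astype(np.float32)))
for n,b in dict(tub=(225,260,228,280),mug=(205,255,155,210),tape=(345,370,145,165)).items():
    m=(u>b[0])&(u<b[1])&(v>b[2])&(v<b[3])&(W[...,2]>.012)&(W[...,2]<.12); print(n,np.nanmean(W[m],0),np.nanmin(W[m],0),np.nanmax(W[m],0))
im=cv2.imread("pics/scene.png")[160:260,310:430]; cv2.imwrite("pics/c.png",cv2.resize(im,None,fx=6,fy=6,interpolation=2))
E
```

```text
2708 [ 0.53001588 -0.07320497  0.04433254]
lid ((550.626708984375, -88.77243041992188), (157.56417846679688, 169.51193237304688), 74.96266174316406)
knobtop 211 [ 0.5417709  -0.08413258  0.08601634] ((544.044921875, -86.60948181152344), 21.792278289794922) [0.07984791 0.08601634 0.08779416]
pin 45 [ 0.48057162 -0.06919508  0.06300776] ((482.0450744628906, -69.7995376586914), 9.139185905456543)
tub [0.52736661 0.22373997 0.08566205] [0.44542223 0.19067252 0.01280587] [0.57955562 0.24795032 0.11992479]
mug [0.79167779 0.16666209 0.05413992] [0.72589383 0.06392626 0.01207519] [0.88554762 0.2423769  0.09225355]
tape [ 0.74907327 -0.20811078  0.01684425] [ 0.71954072 -0.23724322  0.01211728] [ 0.7796465  -0.18108142  0.02061639]
```

View pics/c.png

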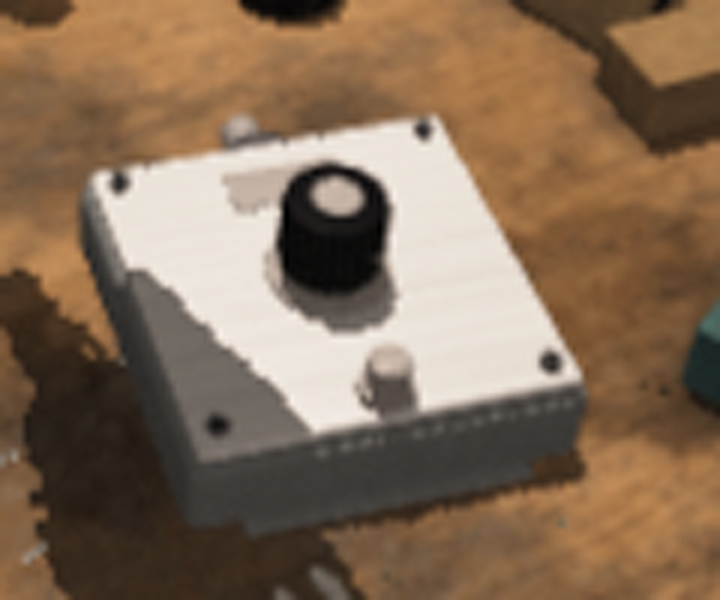

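```bash
cat >> h.py <<'E'
from scipy.spatial.transform import Rotation as R
def st():
    o=bot.get_obs(); q=o["tool_rot"]; r=R.from_quat([q[1],q[2],q[3],q[0]]).as_matrix()
    print("t%.2f"%o["t"],"p",np.round(np.array(o["eef_pos"])*1000,1),"yaw %.2f"%np.degrees(np.arctan2(r[1,1],r[0,1])),"F",np.round(o["contact_force"],1),"M",np.round(o["torque"],3),"w %.3f g %.0f"%(o["gripper_width"],o["grasp_force"]),"q7 %.2f"%o["q"][6])
if __name__=="__main__": st()
E
python3 - <<'E'
from h import *
from scipy.optimize import least_squares
W=np.load("scene.npy"); c,K,D=cam("scene"); T=np.linalg.inv(np.array(c["pose"]))
im=cv2.cvtColor(c["pixels"],cv2.COLOR_RGB2GRAY)
v,u=np.mgrid[0:400,0:640]
m=(u>350)&(u<382)&(v>180)&(v<205)&(W[...,2]>.0845)&(W[...,2]<.092); P=W[m]
print(len(P),P.mean(0),cv2.minEnclosingCircle((P[:,:2]*1000).astype(np.float32)))
# pixel silhouette: near-black pixels of knob vs projected cylinder
m2=((im<70)&(u>352)&(u<380)&(v>182)&(v<215)).astype(np.uint8)
n,l,s,ce=cv2.connectedComponentsWithStats(m2); i=1+np.argmax(s[1:,4]); print(s[i],ce[i])
def proj(X): 
    return cv2.projectPoints(np.array(X,float),cv2.Rodrigues(T[:3,:3])[0],T[:3,3],K,D)[0].reshape(-1,2)
a=np.linspace(0,6.28,60)
for x,y in((.5435,-.0862),(.545,-.087),(.542,-.085)):
    p=proj([[x+.021*np.cos(t),y+.021*np.sin(t),z] for t in a for z in(.051,.087)]); print(x,y,p.min(0),p.max(0), proj([[x,y,.087]]))
E
python3 -m jog '[[-3,-4,0,0.1],[-6,-8,0,0.2],[-8.6,-13,0,0.3],[-8.6,-13,2,0.42],[-8.6,-13,4,0.54],[-8.6,-13,5,0.66],[-8.6,-13,6,0.78],[-8.6,-13,7,0.9],[-8.6,-13,8,1.02],[-8.6,-13,8,1.14],[-8.6,-13,8,1.26],[-8.6,-13,8,1.38],[-8.6,-13,8,1.5],[-8.6,-13,8,1.57],[-8.6,-13,8,1.57],[-8.6,-13,8,1.57]]' -- ; python3 h.py
```

```text
157 [ 0.5445876  -0.08676191  0.08649954] ((545.0341186523438, -86.76986694335938), 20.082799911499023)
[356 188  19  22 286] [364.87762238 199.53846154]
0.5435 -0.0862 [355.82948644 187.24960843] [375.08524102 210.50864694] [[366.08626991 193.4527538 ]]
0.545 -0.087 [355.76142657 186.75649456] [374.98784654 209.98088467] [[366.00169171 192.94237324]]
0.542 -0.085 [355.7592239  187.80026714] [375.04315532 211.09827838] [[366.03006978 194.0227968 ]]
t0.15 p [674.6   0.  230.6] yaw 0.00 F [-0.6  0.5 -0.5] M [-0.032  0.022  0.01 ] w 0.998 g 0 q7 -0.08invalid input: not JSON, or not a number
```

```bash
python3 -m jog '[[-3,-4,0,0.1],[-6,-8,0,0.2],[-8.7,-13,0,0.3],[-8.7,-13,2,0.42],[-8.7,-13,4,0.54],[-8.7,-13,5,0.66],[-8.7,-13,6,0.78],[-8.7,-13,7,0.9],[-8.7,-13,8,1.02],[-8.7,-13,8,1.14],[-8.7,-13,8,1.26],[-8.7,-13,8,1.38],[-8.7,-13,8,1.5],[-8.7,-13,8,1.57],[-8.7,-13,8,1.57],[-8.7,-13,8,1.57]]' ; python3 h.py; python3 - <<'E'
from h import *
c,K,D=cam("scene"); cv2.imwrite("pics/d.png",cv2.resize(c["pixels"][110:260,290:440,::-1],None,fx=4,fy=4))
E
```

```text
t: 1.48
eef_pos: [0.5449, -0.0868, 0.1511]
tool_rot: [0.0, 1.0, 0.002, -0.0]
contact_force: [0.0, -0.6, 0.5]
gripper_width: 0.999
grasp_force: 0.0
t1.48 p [544.9 -86.8 151.1] yaw -89.80 F [ 0.  -0.6  0.5] M [-0.019 -0.034  0.081] w 0.999 g 0 q7 -1.36
```

View pics/d.png

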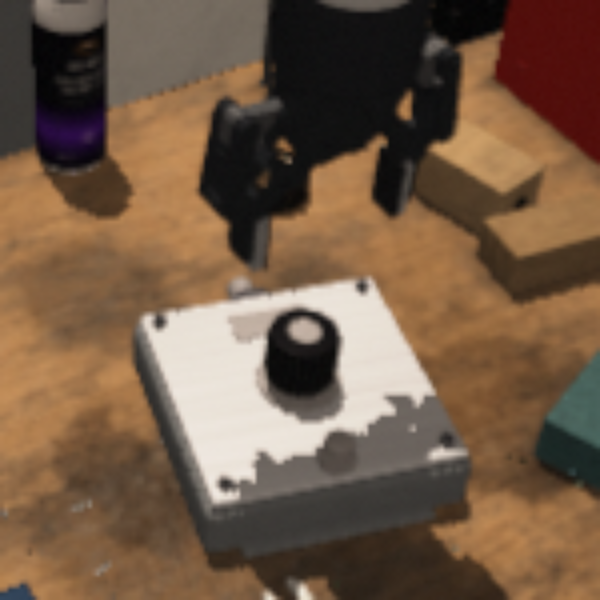

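The open gripper straddles the knob (knob top at crop (303,330)), with the lock pin at (338,450) clear of both fingers. I'll descend and grip.

```bash
python3 -m jog '[[0,0,2.5,0],[0,0,5,0],[0,0,7.5,0],[0,0,9,0],[0,0,9.7,0],[0,0,9.7,0],[0,0,9.7,0],[0,0,9.7,0]]' >/dev/null; python3 h.py; python3 -m jog '[[0,0,0,0],[0,0,0,0],[0,0,0,0],[0,0,0,0],[0,0,0,0],[0,0,0,0],[0,0,0,0],[0,0,0,0],[0,0,0,0],[0,0,0,0],[0,0,0,0],[0,0,0,0]]' 1 60 >/dev/null; python3 h.py;python3 -m jog '[[0,0,0,0],[0,0,0,0],[0,0,0,0],[0,0,0,0]]' >/dev/null; python3 h.py
```

```text
t2.20 p [545.9 -87.2  55.4] yaw -89.94 F [ 0.4 -0.  -0.4] M [ 0.027  0.04  -0.023] w 1.001 g 0 q7 -1.30
t3.20 p [545.9 -88.6  55.5] yaw -89.98 F [-2.6 -3.1  8.8] M [-0.913  0.449  0.114] w 0.479 g 61 q7 -1.30
t3.53 p [545.9 -88.6  55.5] yaw -89.97 F [-0.7 -4.   5.1] M [-0.847  0.058  0.041] w 0.480 g 60 q7 -1.30
```

```bash
python3 -m jog '[[0,0.15,0,0],[0,0.15,0,0],[0,0.15,0,0]]' 1 90 >/dev/null; python3 h.py
for i in 1 2 3 4; do python3 -m jog '[[0,0,0,-0.03],[0,0,0,-0.03],[0,0,0,-0.03]]' >/dev/null; python3 h.py; done
```

```text
t3.78 p [545.9 -88.7  55.7] yaw -89.92 F [-1.4  0.2 12.2] M [-0.159  0.53   0.169] w 0.467 g 90 q7 -1.29
t4.03 p [545.8 -88.6  55.7] yaw -88.16 F [-2.2  0.4 11.3] M [-0.339  0.365  0.161] w 0.467 g 90 q7 -1.27
t4.28 p [545.8 -88.8  55.6] yaw -86.49 F [-3.8  0.7 10.4] M [-0.256  0.547  0.106] w 0.470 g 90 q7 -1.25
t4.53 p [545.8 -88.8  55.7] yaw -84.79 F [-1.4  0.2 11. ] M [-0.347  0.447 -0.047] w 0.469 g 90 q7 -1.22
t4.78 p [545.8 -88.9  55.6] yaw -83.07 F [-2.   0.9 10.2] M [-0.348  0.493  0.008] w 0.469 g 90 q7 -1.20
```

```bash
for i in 1 2 3; do python3 -m jog '[[0,0,0,-0.03],[0,0,0,-0.03],[0,0,0,-0.03]]' >/dev/null; python3 h.py; done
```

```text
t5.03 p [545.9 -88.9  55.7] yaw -81.38 F [-3.1 -0.7 11.3] M [-0.51   0.488 -0.168] w 0.464 g 90 q7 -1.18
t5.28 p [545.9 -88.9  55.7] yaw -79.69 F [-1.5  0.  11.1] M [-0.365  0.405 -0.222] w 0.469 g 90 q7 -1.15
t5.53 p [545.9 -89.   55.7] yaw -77.96 F [-1.1  0.  11.3] M [-0.204  0.472 -0.08 ] w 0.469 g 90 q7 -1.13
```

```bash
for i in 1 2 3 4 5; do python3 -m jog '[[0,0,0,-0.03],[0,0,0,-0.03],[0,0,0,-0.03]]' >/dev/null; python3 h.py; done
```

```text
t5.78 p [545.9 -89.   55.7] yaw -76.23 F [-2.5 -1.1  8.6] M [-0.416  0.277 -0.134] w 0.467 g 90 q7 -1.11
t6.03 p [545.9 -89.   55.7] yaw -74.50 F [-1.7  0.8  8.5] M [-0.243  0.371 -0.011] w 0.469 g 90 q7 -1.08
t6.28 p [545.9 -89.   55.6] yaw -72.76 F [-3.  -1.3  9.3] M [-0.436  0.308  0.01 ] w 0.469 g 90 q7 -1.06
t6.53 p [545.9 -89.1  55.7] yaw -71.03 F [ 0.1 -0.3  7.1] M [-0.422  0.173  0.003] w 0.471 g 90 q7 -1.03
t6.78 p [545.9 -89.2  55.7] yaw -69.31 F [-4.2 -1.  13.1] M [-0.243  0.663  0.37 ] w 0.472 g 91 q7 -1.01
```

```bash
sed -i 's/"q7 %.2f"%o\["q"\]\[6\])/"tau7 %.3f"%o["joint_torque"][6])/' h.py; python3 h.py; for i in 1 2 3 4; do python3 -m jog '[[0,0,0,-0.015],[0,0,0,-0.03]]' >/dev/null; python3 h.py; python3 -m jog '[[0,0,0,0]]' >/dev/null; python3 h.py; done
```

```text
t6.78 p [545.9 -89.2  55.7] yaw -69.31 F [-4.2 -1.  13.1] M [-0.243  0.663  0.37 ] w 0.472 g 91 tau7 -0.129
t6.95 p [546.  -89.2  55.7] yaw -67.55 F [-1.6 -1.9 10.7] M [-0.409  0.198  0.19 ] w 0.468 g 91 tau7 -0.438
t7.03 p [546.  -89.2  55.6] yaw -67.55 F [-1.4 -1.4  8.4] M [-0.426  0.304  0.188] w 0.468 g 90 tau7 -0.032
t7.20 p [545.9 -89.3  55.7] yaw -65.87 F [-2.  -1.2  9.1] M [-0.393  0.271 -0.047] w 0.472 g 90 tau7 -0.205
t7.28 p [546.  -89.3  55.7] yaw -65.87 F [-2.2 -0.6  8.8] M [-0.451  0.303  0.007] w 0.469 g 90 tau7 0.110
t7.45 p [546.  -89.3  55.7] yaw -64.17 F [-1.  -1.3  9. ] M [-0.433  0.237 -0.037] w 0.468 g 90 tau7 -0.190
t7.53 p [546.  -89.3  55.6] yaw -64.16 F [-1.1 -1.1  9.1] M [-0.444  0.344  0.032] w 0.469 g 90 tau7 0.130
t7.70 p [546.  -89.4  55.7] yaw -62.45 F [-1.8 -0.5  8.5] M [-0.313  0.34  -0.048] w 0.468 g 90 tau7 -0.148
t7.78 p [546.  -89.4  55.7] yaw -62.45 F [-1.6 -1.3  8.2] M [-0.393  0.263  0.053] w 0.470 g 90 tau7 0.160
```

```bash
for i in 1 2 3 4; do python3 -m jog '[[0,0,0,-0.015],[0,0,0,-0.03],[0,0,0,-0.03]]' >/dev/null; python3 h.py; done
```

```text
t8.03 p [546.  -89.4  55.7] yaw -60.76 F [-2.7 -1.3  8.6] M [-0.346  0.246 -0.175] w 0.466 g 90 tau7 0.329
t8.28 p [546.1 -89.4  55.7] yaw -59.04 F [-1.1 -1.6  7.5] M [-0.396  0.218 -0.105] w 0.466 g 90 tau7 0.325
t8.53 p [546.1 -89.4  55.7] yaw -57.31 F [-1.5 -0.7  9.1] M [-0.412  0.169 -0.105] w 0.473 g 90 tau7 0.237
t8.78 p [546.1 -89.5  55.7] yaw -55.58 F [-0.7 -2.   7.7] M [-0.414  0.148  0.009] w 0.467 g 90 tau7 0.149
```

```bash
for i in 1 2 3 4 5; do python3 -m jog '[[0,0,0,-0.015],[0,0,0,-0.03],[0,0,0,-0.03]]' >/dev/null; python3 h.py; done
```

```text
t9.03 p [546.2 -89.5  55.7] yaw -53.84 F [-1.6 -0.6  8.8] M [-0.459  0.188  0.1  ] w 0.466 g 90 tau7 0.060
t9.28 p [546.2 -89.5  55.7] yaw -52.11 F [-1.3 -2.   8. ] M [-0.346  0.175  0.173] w 0.469 g 90 tau7 -0.029
t9.53 p [546.1 -89.5  55.6] yaw -50.37 F [-0.9 -2.5  8.3] M [-0.44   0.207  0.362] w 0.467 g 90 tau7 -0.118
t9.78 p [546.2 -89.6  55.7] yaw -48.69 F [-2.5 -1.4  7.6] M [-0.498  0.153  0.092] w 0.467 g 90 tau7 0.055
t10.03 p [546.2 -89.7  55.7] yaw -46.99 F [-0.7 -1.5  7.7] M [-0.474  0.109  0.011] w 0.461 g 90 tau7 0.133
```

```bash
for i in 1 2 3 4; do python3 -m jog '[[0,0,0,-0.015],[0,0,0,-0.03],[0,0,0,-0.03]]' >/dev/null; python3 h.py; done
```

```text
t10.28 p [546.2 -89.7  55.7] yaw -45.27 F [-0.9 -1.9  8.4] M [-0.443  0.069 -0.007] w 0.469 g 90 tau7 0.132
t10.53 p [546.3 -89.7  55.7] yaw -43.57 F [-1.2 -1.6  7.4] M [-0.443  0.068 -0.042] w 0.472 g 90 tau7 0.250
t10.78 p [546.3 -89.7  55.7] yaw -41.88 F [ 0.  -2.7  7.7] M [-0.428  0.018 -0.276] w 0.473 g 90 tau7 0.402
t11.03 p [546.4 -89.7  55.7] yaw -40.19 F [ 0.2 -1.   7. ] M [-0.414  0.086 -0.297] w 0.467 g 90 tau7 0.480
```

```bash
for i in 1 2; do python3 -m jog '[[0,0,0,-0.01],[0,0,0,-0.015],[0,0,0,-0.015]]' >/dev/null; python3 h.py; done
```

```text
t11.28 p [546.4 -89.8  55.7] yaw -39.36 F [ 0.1 -2.4  6.5] M [-0.439  0.075 -0.373] w 0.468 g 90 tau7 0.427
t11.53 p [546.4 -89.8  55.7] yaw -38.51 F [-0.8 -2.2  7.3] M [-0.377  0.051 -0.421] w 0.471 g 90 tau7 0.471
```

```bash
for i in 1 2; do python3 -m jog '[[0,0,0,0]]' >/dev/null; python3 h.py; done;  python3 -m jog '[[0,0,0,-0.01],[0,0,0,-0.015],[0,0,0,-0.015]]' >/dev/null; python3 h.py; for i in 1 2; do python3 -m jog '[[0,0,0,0]]' >/dev/null; python3 h.py; done
```

```text
t11.62 p [546.4 -89.8  55.7] yaw -38.53 F [ 0.7 -1.6  7.6] M [-0.319  0.107 -0.43 ] w 0.468 g 90 tau7 0.429
t11.70 p [546.4 -89.7  55.7] yaw -38.52 F [ 0.  -2.6  7.4] M [-0.397  0.033 -0.427] w 0.468 g 90 tau7 0.423
t11.95 p [546.4 -89.7  55.7] yaw -37.66 F [ 0.4 -2.3  7.3] M [-0.359  0.083 -0.448] w 0.470 g 90 tau7 0.510
t12.03 p [546.4 -89.8  55.7] yaw -37.67 F [-0.2 -2.8  7.1] M [-0.381  0.06  -0.4  ] w 0.471 g 90 tau7 0.469
t12.12 p [546.4 -89.8  55.7] yaw -37.67 F [ 0.3 -2.7  7.7] M [-0.416  0.088 -0.495] w 0.466 g 90 tau7 0.462
```

```bash
for i in 1 2; do  python3 -m jog '[[0,0,0,-0.01],[0,0,0,-0.015],[0,0,0,-0.015],[0,0,0,-0.015],[0,0,0,-0.015]]' >/dev/null; python3 h.py;python3 -m jog '[[0,0,0,0]]' >/dev/null; python3 h.py; done
```

```text
t12.53 p [546.4 -89.8  55.7] yaw -36.84 F [ 0.2 -1.6  6.7] M [-0.324  0.07  -0.607] w 0.467 g 90 tau7 0.599
t12.62 p [546.4 -89.8  55.7] yaw -36.84 F [-0.2 -2.5  7.2] M [-0.398  0.078 -0.604] w 0.472 g 90 tau7 0.600
t13.03 p [546.4 -89.8  55.7] yaw -36.20 F [ 0.4 -0.7  6.4] M [-2.390e-01  1.000e-03 -1.807e+00] w 0.472 g 90 tau7 1.734
t13.12 p [546.4 -89.8  55.7] yaw -36.20 F [ 0.5 -1.3  6.5] M [-0.251  0.003 -1.739] w 0.472 g 90 tau7 1.734
```

The torque has jumped to 1.8 N m, well past the limit. I'm backing off straight away, then I'll look.

```bash
python3 -m jog '[[0,0,0,0.03],[0,0,0,0.03]]' >/dev/null; python3 h.py; python3 -m jog '[[0,0,0,0.03],[0,0,0,0.06],[0,0,0,0.06]]' >/dev/null; python3 h.py; python3 - <<'E'
from h import *
print(np.round(bot.get_obs()["q"],3))
c,K,D=cam("scene"); cv2.imwrite("pics/e.png",cv2.resize(c["pixels"][110:260,290:440,::-1],None,fx=4,fy=4))
E
```

```text
t13.28 p [546.4 -89.8  55.7] yaw -37.77 F [-0.7 -1.6  6.3] M [-0.423  0.017 -0.448] w 0.466 g 90 tau7 0.183
t13.53 p [546.4 -89.7  55.7] yaw -41.16 F [-0.3 -2.5  7.3] M [-0.46   0.036 -0.327] w 0.473 g 90 tau7 0.007
[-0.007  0.511  0.072  1.989 -0.058  0.64  -0.617]
```

View pics/e.png

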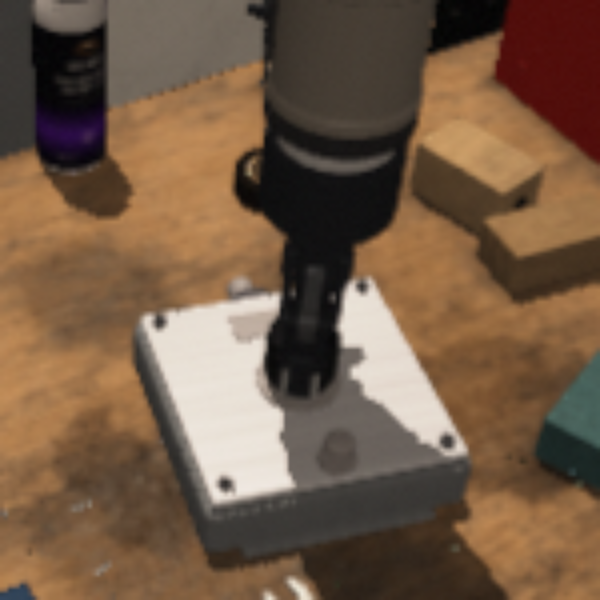

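No collision outside: only the fingers touch the knob (crop (300,360)), and the pin at (338,445) is clear. The overload came from inside, at the end of the stop's travel, and the torque is back on the earlier curve. Next I'll turn clockwise, watching the clicks.

```bash
for i in 1 2 3 4 5 6 7 8 9 10 11 12; do python3 -m jog '[[0,0,0,0.03],[0,0,0,0.06],[0,0,0,0.06]]' >/dev/null; python3 h.py; done
```

```text
t13.83 p [546.3 -89.7  55.7] yaw -44.55 F [-0.8 -1.4  8.1] M [-0.539  0.053 -0.013] w 0.469 g 90 tau7 -0.257
t14.08 p [546.2 -89.6  55.7] yaw -47.97 F [-0.4 -3.   8.6] M [-0.535  0.143  0.006] w 0.469 g 90 tau7 -0.322
t14.33 p [546.1 -89.5  55.7] yaw -51.38 F [-2.  -2.   7.8] M [-0.465  0.211  0.192] w 0.469 g 90 tau7 -0.471
t14.58 p [546.1 -89.5  55.7] yaw -54.84 F [-1.8 -1.1  8.8] M [-0.482  0.236 -0.066] w 0.465 g 90 tau7 -0.293
t14.83 p [546.1 -89.4  55.7] yaw -58.31 F [-1.2 -2.3  9.5] M [-0.419  0.251 -0.192] w 0.468 g 90 tau7 -0.116
t15.08 p [546.  -89.4  55.7] yaw -61.73 F [-2.2 -2.  10.1] M [-0.615  0.307 -0.101] w 0.469 g 90 tau7 -0.198
t15.33 p [546.  -89.3  55.7] yaw -65.15 F [-2.3 -1.   9.4] M [-0.443  0.322 -0.008] w 0.465 g 90 tau7 -0.285
t15.58 p [545.9 -89.2  55.7] yaw -68.53 F [-2.4 -2.1 10.5] M [-0.304  0.581  0.322] w 0.469 g 91 tau7 -0.593
t15.83 p [545.9 -89.1  55.7] yaw -72.00 F [-2.4 -0.9  9.2] M [-0.435  0.346  0.055] w 0.473 g 91 tau7 -0.367
t16.08 p [545.9 -89.   55.6] yaw -75.46 F [-1.5 -1.2  9.1] M [-0.328  0.333 -0.133] w 0.469 g 91 tau7 -0.213
t16.33 p [545.9 -89.   55.7] yaw -78.92 F [-2.1  0.6  8.7] M [-0.146  0.444 -0.162] w 0.470 g 90 tau7 -0.078
t16.58 p [545.8 -88.9  55.7] yaw -82.32 F [-2.3  0.1 10.9] M [-0.322  0.462 -0.05 ] w 0.471 g 91 tau7 -0.274
```

Two clicks done; the second notch is at about -85. Third click in finer steps.

```bash
for i in 1 2 3 4 5 6 7 8 9 10; do python3 -m jog '[[0,0,0,0.015],[0,0,0,0.03],[0,0,0,0.03]]' >/dev/null; python3 h.py; done
```

```text
t16.83 p [545.9 -88.8  55.7] yaw -83.98 F [-2.5  0.8 10.5] M [-0.279  0.538 -0.015] w 0.466 g 91 tau7 -0.130
t17.08 p [545.8 -88.8  55.6] yaw -85.70 F [-3.2  0.9 10.6] M [-0.279  0.533  0.02 ] w 0.469 g 91 tau7 -0.170
t17.33 p [545.8 -88.7  55.7] yaw -87.38 F [-3.8 -0.6 11.8] M [-0.271  0.751  0.192] w 0.466 g 91 tau7 -0.306
t17.58 p [545.8 -88.6  55.7] yaw -89.09 F [-2.1  0.1  9.5] M [-0.176  0.577  0.231] w 0.469 g 91 tau7 -0.381
t17.83 p [545.8 -88.6  55.6] yaw -90.82 F [-2.   0.5 11.1] M [-0.202  0.48   0.168] w 0.468 g 91 tau7 -0.298
t18.08 p [545.9 -88.6  55.7] yaw -92.55 F [-1.  -0.4  7.6] M [-0.2    0.339 -0.001] w 0.471 g 91 tau7 -0.184
t18.33 p [545.9 -88.5  55.7] yaw -94.28 F [-2.1  0.4 10.8] M [-0.017  0.51   0.018] w 0.473 g 91 tau7 -0.106
t18.58 p [545.8 -88.5  55.7] yaw -96.00 F [-2.5  0.3 11.3] M [-0.324  0.543 -0.12 ] w 0.469 g 91 tau7 -0.124
t18.83 p [545.8 -88.4  55.6] yaw -97.72 F [-2.6  1.7  9.1] M [ 0.017  0.509 -0.019] w 0.470 g 91 tau7 -0.089
t19.08 p [545.9 -88.4  55.7] yaw -99.44 F [-1.9  1.5 10. ] M [-0.087  0.552 -0.069] w 0.467 g 91 tau7 -0.085
```

```bash
for i in 1 2 3 4; do python3 -m jog '[[0,0,0,0.015],[0,0,0,0.03],[0,0,0,0.03]]' >/dev/null; python3 h.py; done
```

```text
t19.33 p [545.9 -88.4  55.7] yaw -101.18 F [ 0.1 -0.3  9.7] M [-0.149  0.427 -0.233] w 0.470 g 91 tau7 0.064
t19.58 p [545.9 -88.3  55.7] yaw -102.90 F [-3.   1.4 10.5] M [-0.061  0.482  0.014] w 0.471 g 91 tau7 -0.102
t19.83 p [545.9 -88.3  55.6] yaw -104.62 F [-2.4  0.8 12.9] M [-0.398  0.744 -0.345] w 0.467 g 91 tau7 0.057
t20.08 p [545.9 -88.3  55.7] yaw -106.31 F [-1.9  1.6 11.5] M [-0.079  0.589 -0.075] w 0.468 g 91 tau7 -0.092
```

```bash
for i in 1 2 3; do python3 -m jog '[[0,0,0,0.01],[0,0,0,0.02],[0,0,0,0.02]]' >/dev/null; python3 h.py; python3 -m jog '[[0,0,0,0]]' >/dev/null; python3 h.py; done
```

```text
t20.33 p [545.9 -88.2  55.7] yaw -107.43 F [-1.8  1.8 10.6] M [-0.102  0.613  0.032] w 0.468 g 91 tau7 -0.079
t20.42 p [545.8 -88.2  55.7] yaw -107.41 F [-2.1  1.4 12. ] M [-0.096  0.597 -0.016] w 0.466 g 91 tau7 0.002
t20.67 p [545.9 -88.2  55.7] yaw -108.58 F [-3.   2.7 10.9] M [-0.038  0.635 -0.014] w 0.468 g 91 tau7 -0.079
t20.75 p [545.9 -88.2  55.7] yaw -108.55 F [-2.9  1.4 11.6] M [-0.114  0.603 -0.043] w 0.466 g 91 tau7 0.002
t21.00 p [545.9 -88.2  55.7] yaw -109.72 F [-2.1  1.1 10.9] M [-0.063  0.633  0.029] w 0.472 g 91 tau7 -0.100
t21.08 p [545.9 -88.2  55.7] yaw -109.69 F [-2.   1.4 11.4] M [-0.035  0.669 -0.017] w 0.468 g 91 tau7 -0.015
```

```bash
python3 -m jog '[[0,0,0,-0.015],[0,0,0,-0.03],[0,0,0,-0.03]]' 1 20 >/dev/null; python3 h.py; python3 -m jog '[[0,0,0,0],[0,0,0,0],[0,0,0,0],[0,0,0,0],[0,0,0,0],[0,0,0,0],[0,0,0,0],[0,0,0,0],[0,0,0,0],[0,0,0,0]]' -1 >/dev/null; python3 h.py; python3 -m jog '[[0,0,-2,0],[0,0,-4,0],[0,0,-6,0],[0,0,-6,0]]' >/dev/null; python3 -m jog '[[-2,0,-6,0],[-4,0.2,-6,0],[-6.7,0.3,-6,0],[-6.7,0.3,-6,0],[-6.7,0.3,-6,0],[-6.7,0.3,-6,0],[-6.7,0.3,-6,0],[-6.7,0.3,-6,0],[-6.7,0.3,-6,0],[-6.7,0.3,-6,0],[-6.7,0.3,-6,0],[-6.7,0.3,-6,0]]' 1 20 >/dev/null;python3 h.py
```

```text
t21.33 p [545.8 -88.2  55.6] yaw -107.93 F [-3.   1.4 11.1] M [-0.037  0.582 -0.041] w 0.469 g 91 tau7 0.125
t22.17 p [545.  -88.5  54.3] yaw -108.00 F [0.  0.  0.6] M [ 0.012 -0.051 -0.036] w 1.002 g 0 tau7 -0.000
t23.50 p [480.4 -70.8 174.2] yaw -108.01 F [ 0.5 -0.5 -0.5] M [-0.001  0.01   0.022] w 0.002 g 0 tau7 0.001
```

```bash
python3 -m jog '[[0,0,3,0],[0,0,6,0],[0,0,9,0],[0,0,10.2,0],[0,0,10.2,0]]' >/dev/null; python3 h.py; python3 - <<'E'
from h import *
c,K,D=cam("scene"); cv2.imwrite("pics/f.png",cv2.resize(c["pixels"][110:260,290:440,::-1],None,fx=4,fy=4))
E
for i in 1 2 3; do python3 -m jog '[[0,0,0.2,0],[0,0,0.4,0],[0,0,0.4,0]]' >/dev/null; python3 h.py; done
```

```text
t23.92 p [478.2 -70.5  69.7] yaw -108.00 F [ 0.6 -0.2  0.4] M [ 0.015  0.067 -0.017] w 0.003 g 0 tau7 0.253
t24.22 p [481.1 -70.6  69.1] yaw -108.00 F [-0.1 -1.1 -0.5] M [-0.048  0.007  0.038] w 0.001 g 0 tau7 0.026
t24.47 p [480.9 -70.6  64.6] yaw -108.00 F [1.  0.7 1.2] M [ 0.085 -0.183  0.029] w -0.001 g 0 tau7 0.028
t24.72 p [481.  -70.6  60.3] yaw -108.00 F [1.7 0.9 1.2] M [ 0.081 -0.298 -0.011] w -0.001 g 1 tau7 0.027
```

View pics/f.png

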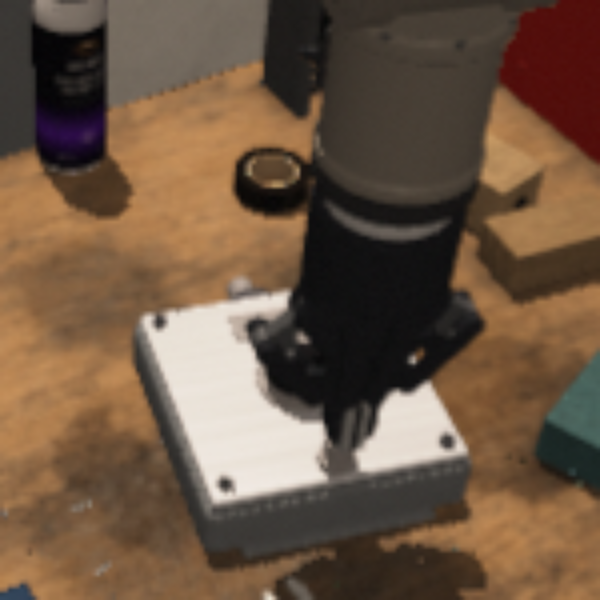

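The fingertips sit on the lock pin head (crop (345,450)). Pushing on home.

```bash
for i in 1 2 3 4; do python3 -m jog '[[0,0,0.1,0],[0,0,0.2,0],[0,0,0.2,0]]' >/dev/null; python3 h.py; done
```

```text
t24.97 p [480.9 -70.6  58.3] yaw -108.00 F [0.8 1.5 2.2] M [ 0.114 -0.384 -0.038] w 0.001 g 1 tau7 0.012
t25.22 p [480.8 -70.6  56.3] yaw -108.00 F [ 1.7 -0.1  2.5] M [ 0.093 -0.471  0.004] w -0.001 g 1 tau7 0.012
t25.47 p [480.8 -70.6  54.8] yaw -108.01 F [ 0.4  2.  10.9] M [ 0.268 -0.165  0.014] w -0.003 g 5 tau7 0.010
t25.72 p [481.  -70.7  54.3] yaw -108.04 F [-5.8  3.2 33.6] M [0.548 1.216 0.03 ] w -0.001 g 17 tau7 0.013
```

```bash
python3 -m jog '[[0,0,-1,0],[0,0,-4,0],[0,0,-8,0],[0,0,-12,0],[0,0,-13,0],[0,0,-13,0]]' >/dev/null; python3 -m jog '[[-3,0,0,0],[-5,0,0,0],[-5,0,0,0]]' >/dev/null; python3 h.py; python3 - <<'E'
from h import *
c,K,D=cam("scene"); W=cloud(c,K,D); cv2.imwrite("pics/g.png",cv2.resize(c["pixels"][110:320,200:440,::-1],None,fx=2.8,fy=2.8))
m=(np.hypot(W[...,0]-.4815,W[...,1]+.0705)<.007); print(np.round(np.nanpercentile(W[m][:,2],[10,50,90]),4))
W0=np.load("scene.npy")
for n,b in dict(tub=(225,260,228,280),mug=(205,255,155,210),tape=(345,370,145,165),spanner=(355,398,250,320)).items():
    print(n,np.nanmedian(abs(W-W0)[b[2]:b[3],b[0]:b[1],2]))
E
```

```text
t26.47 p [427.  -54.4 179.8] yaw -107.96 F [-0.9 -0.  -0.7] M [0.033 0.005 0.001] w 0.000 g 0 tau7 -0.478
[0.0498 0.0537 0.0556]
tub 0.0010260420703373518
mug 0.0010880170274480405
tape 0.0012678017255794427
spanner 0.0010738745521265414
```

View pics/g.png

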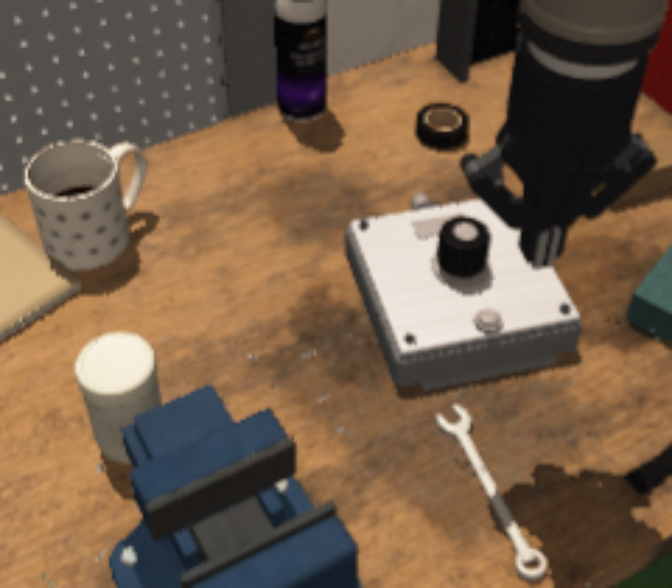

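The lock pin at (488,320) is down, its top at about 55 mm, so it is home. The knob is free, and the tub, mug, tape and spanner haven't moved.

```bash
python3 -c "
from station import bot
print(bot.hand_in())"
```

```text
the job is handed in; nothing more can be done
None
```

The knob is set three clicks clockwise of the stop, the lock pin is fully home and nothing around was disturbed, but I did force the end stop: the torque hit about 1.8 N m for a moment (limit 0.8 N m), so the "without forcing" condition was probably broken.

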